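# Put the sorting dish away in the bench chest

## Robot

A 6-joint arm with a two-finger parallel gripper is mounted at the origin on the work surface. World frame = base frame: x ahead of the robot, y to its left, z up, the work surface at z = 0. Lengths are in m, angles in rad, forces in N, time in s.
With the tool pointing down it reaches from about 0.275 to 0.75 m from the base axis. Payload 10.2 kg.
Tool frame: the origin (TCP) lies between the finger pads, 19 mm behind the fingertips; this is the grasp point; z points along the fingers, y is the line along which they close (so a half turn about z gives the same grasp; the last joint's range is limited). The gripper opens to 88 mm and grips with 3 to 60 N. Pads are 18 mm wide; open, the fingers measure 123 mm over their backs; the gripper's body (75 mm by 187 mm) begins 45 mm behind the grasp point.
Start: joints at [0.907, 0.313, 1.498, -0, 1.331, -0.223], TCP at [0.224, 0.475, 0.257] pointing down, gripper open.
Joint ranges: [-2.94, 2.94], [-0.97, 2.17], [0.19, 2.56], [-1.23, 4.37], [0.02, 3.11], [-2.88, 2.88]. Speed limits (rad/s): [2.39, 2.39, 3.01, 3.14, 3.14, 3.14].

## Interface

Orientations are given as a 3x3 rotation matrix whose columns are the frame's x, y, z axes.
In Python, from plant import manip, solver, get_image, get_calibration, workorder gives the robot as it stands. Calls block until the motion is done:
- manip.movep(position, orientation): joint-space move of the TCP to a pose.
- manip.movel(position, orientation=None, max_speed=0.15, max_force=None): straight line of the TCP; orientation=None keeps the orientation; max_speed is the mean speed in m/s. With max_force (N) it stops when the force on the tool has changed by that much, and returns True; else False.
- manip.move_j(angles): joint-space move.
- manip.set_gripper(opening, force=None): finger opening in m; force is the grip in N (None keeps the last); returns when the fingers have stopped.
- manip.sleep(seconds).
- solver.solve_ik(position, orientation): joint angles nearest the present ones, or None.
- get_image(name): name is "scene" or "side" or "wrist"; returns (picture, depth): 400x640x3 uint8, red, green, blue; 400x640 float32, m along the optical axis (not along the pixel's ray), 0 where there is no reading.
- get_calibration(name): a dict with "camera_matrix" (3x3 intrinsics, pixels), "extrinsics" (4x4, takes a point from camera to world coordinates). Camera axes: x right, y up, looking along -z (the intrinsics and any distortion apply to the point x, -y, -z); pixel columns grow to the right and rows downward; lengths in m; the calibration is good to about 2 mm. A picture is of the moment at which its call begins: read the wrist's pose just before it. get_calibration takes no time and is no camera call; for the wrist camera it gives the pose at the moment of the call.
A pose or a line that the arm cannot do raises manip.PlanningError and nothing moves.
- workorder.hand_in(): hands the job in; it is judged then, once.
Readings, each from a call of its own:
- manip.get_t(): time.
- manip.get_joint_positions(): joint angles.
- manip.get_qd(): joint speeds.
- manip.get_joint_efforts(): joint torques, N m.
- manip.get_eef_pos(): TCP position.
- manip.get_orientation(): TCP orientation.
- manip.get_force(): force on the tool from outside, world axes, zero at the start.
- manip.get_ft_torque(): the same for the moment, N m.
- manip.get_gripper_width(): finger opening in m.
- manip.get_finger_force(): force on a finger pad.
Only numpy, scipy, OpenCV 4.12 (cv2) and the standard library are available. Lean on these libraries where they do the work, as an engineer would, in place of code of your own. Each camera call takes 0.05 s, during which the arm holds its last target. There are 200 camera calls.

## Task

Pull the top drawer of the wooden chest right out to its stop by its bar handle, then put the empty blue dish from the bench mat away in it, nested upright and fully down inside the matching blue dish that is already in the drawer. Set it in gently rather than dropping it, leave the drawer pulled right out because more things have to go in, and do not knock over or shift the other things on the bench.

Things in the scene. Friction and masses are not known exactly. Their poses are not given: they have to be found in the camera images.
- chest_front (a point): Middle of the top front edge of the fixed wooden bench-top chest, 270 mm deep (x), 260 mm wide (y), 190 mm high, with three drawers one above the other in its front. Its front faces this point's -x, roughly towards the robot. A low tray of stones, 14 mm high, stands on the back half of its top, from 165 to 255 mm behind this point.
- drawer0 (a joint): How far the top drawer is pulled out along the chest's -x, in m: 0 shut, 0.170 at its stop. It slides with about 3 N of friction, has no spring and stays where it is left. It may start a few mm ajar.
- drawer_handle (a point): Middle of the top drawer's level steel bar handle; moves with the drawer. Bar 11 mm thick, 81 mm long along y; its centre line is 35 mm in front of the drawer's face (30 mm free behind the bar) and 30 mm below the chest's top. Two 8 mm stalks join it to the face, 30 mm either side of the middle. Axes as the chest's: the drawer opens along -x.
- drawer_floor (a point): Point on the inner floor of the top drawer, midway across it and 50 mm behind the inner face of the drawer's front; moves with the drawer, axes as the chest's. The inside is 228 mm long (x), 222 mm wide (y) and 50 mm deep; the front panel's top is 58 mm above this floor and the chest's top is 70 mm above it.
- dish_a: The empty blue dish on the black rubber bench mat: round, plain, open at the top, 34 mm high, 66 mm across the rim, straight flaring wall about 2.5 mm thick on a solid foot 34 mm across; its inner floor is 10 mm above its underside; about 70 g. Origin: centre of its underside; z up. It stands either left or right of the middle of the bench.
- dish_b: The matching blue dish, same size and shape, standing upright and loose in the top drawer (hidden until the drawer is open), in its left or right half. Origin: centre of its underside. When dish_a is nested fully down its foot stands on this dish's inner floor, with 1 to 2 mm of play around it: its origin and rim are then 10 mm above this dish's.
- tin: Round brass tin, 51 mm across, 22 mm high, standing loose in the other half of the same drawer. Origin: centre of its underside. To be left in the drawer.
- bench_block: Square polished steel bench block 64 x 64 x 20 mm, 0.64 kg, lying on the bench mat on the other side from dish_a. Origin: centre of its underside. To be left alone.
- hammer: Hammer with a dark wooden handle, 260 mm long, lying on the bench at the left. Origin under the middle of its length. To be left alone.
- file: File with a wooden handle, 260 mm long, lying on the bench at the right. Origin under the middle of its length. To be left alone.
- flux_bottle: Small white plastic bottle with a blue cap, 40 mm across, 85 mm high, standing on the bench to the left of the chest's front. Origin: centre of its underside. To be left alone.
- stone0: Loose polished green stone, 28 mm across, 12 mm high, lying on the bench mat near the robot. Origin: centre of its underside. To be left alone.
- stone1: Loose polished red stone, 28 mm across, 12 mm high, lying on the bench mat near the robot. Origin: centre of its underside. To be left alone.
- stone2: Loose polished amber stone, 28 mm across, 12 mm high, lying on the bench mat near the robot. Origin: centre of its underside. To be left alone.
Not all that is in view belongs to the job. What is shaped like the dish_a but green is not meant.

How it is judged:
By the outcome, as a careful person would: the job done as asked, in the order asked, and still so for the second after the job is handed in, with the robot touching nothing.
It also fails if it takes over 58 s, if anything falls off the work surface, if the arm or the gripper's body presses on something with over 40 N, if the wrist force passes 120 N, or if a joint passes its speed limit or range.

## Working session

There is one attempt and no reset: what is moved stays moved. The work goes in short steps, each a Python script; the robot and the scene stay as the last script left them, time stands still between calls to the robot, and variables do not carry over. Pictures are saved under pics/ and viewed, at most 10 in all, crops included, and the job is handed in when it is done.

```bash
ls; mkdir -p pics; cat > h.py <<'E'
import numpy as np, cv2
from plant import manip, solver, get_image, get_calibration, workorder
def cloud(name):
    c=get_calibration(name); im,d=get_image(name)
    K=np.array(c["camera_matrix"]);E=np.array(c["extrinsics"])
    v,u=np.mgrid[:d.shape[0],:d.shape[1]]
    x=(u-K[0,2])/K[0,0]*d; y=(v-K[1,2])/K[1,1]*d
    P=np.stack([x,-y,-d],-1)@E[:3,:3].T+E[:3,3]
    P[d==0]=np.nan
    return im,d,P
def save(n,im): cv2.imwrite(f"pics/{n}.png",np.ascontiguousarray(im[...,::-1]))
def down(a): # tool z down, closing axis y at angle a from world +y
    c,s=np.cos(a),np.sin(a)
    y=np.array([-s,c,0]); z=np.array([0,0,-1.]); return np.column_stack([np.cross(y,z),y,z])
E
python3 - <<'E'
from h import *
for n in("scene","side"):
    im,d,P=cloud(n); save(n,im); np.savez(n,im=im,d=d,P=P)
    c=get_calibration(n); print(c)
print(manip.get_t(), manip.get_orientation())
E
```

```text
pics
{'camera_matrix': array([[385.89211788,   0.        , 315.72707891],
       [  0.        , 385.89211788, 199.97548885],
       [  0.        ,   0.        ,   1.        ]]), 'extrinsics': array([[-0.82748003, -0.38190469,  0.41161341,  1.07211367],
       [ 0.56145885, -0.55444598,  0.61429114,  0.71565229],
       [-0.00638326,  0.73941765,  0.67321675,  0.91709988],
       [ 0.        ,  0.        ,  0.        ,  1.        ]])}
{'camera_matrix': array([[362.31184032,   0.        , 320.36602688],
       [  0.        , 362.31184032, 201.14051196],
       [  0.        ,   0.        ,   1.        ]]), 'extrinsics': array([[-0.79751107,  0.4140075 , -0.43883242,  0.07850087],
       [-0.60310728, -0.52851146,  0.59744225,  0.69792378],
       [ 0.01541761,  0.74112983,  0.67118468,  0.89557668],
       [ 0.        ,  0.        ,  0.        ,  1.        ]])}
0.1 [[-9.04402331e-01  4.26680127e-01 -7.01450839e-04]
 [ 4.26680631e-01  9.04401913e-01 -9.04419322e-04]
 [ 2.48495730e-04 -1.11725443e-03 -9.99999345e-01]]
```

View pics/scene.png

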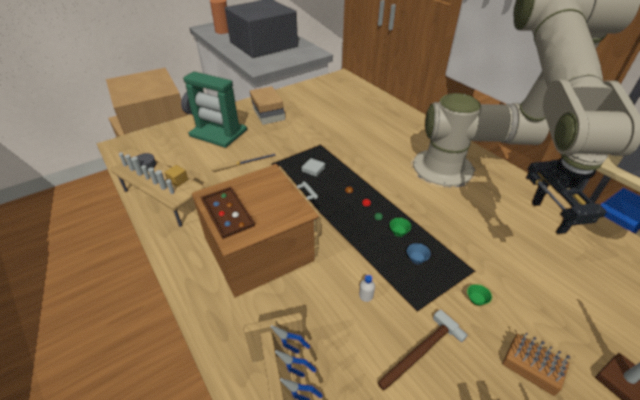

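View pics/side.png

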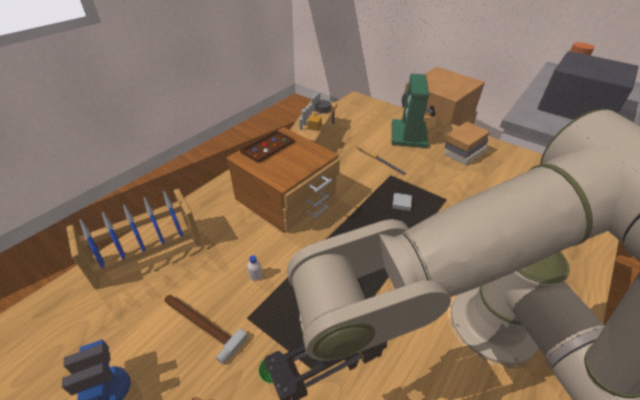

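The scene view shows the blue dish at (419,253), green decoys at (400,226) and (479,295), and the chest's top face around (260,205) with the handle at (307,190). The side view shows the handle bar at (320,185). Next I measure the chest top, the handle and the dish.

```bash
python3 - <<'E'
from h import *
for n in("scene","side"):
    z=np.load(n+".npz"); im,P=z["im"].astype(int),z["P"]
    X,Y,Z=P[...,0],P[...,1],P[...,2]
    box=(slice(150,300),slice(190,330)) if n=="scene" else (slice(120,235),slice(220,345))
    m=np.zeros(Z.shape,bool); m[box]=True
    t=m&(abs(Z-.19)<.01)
    print(n,"top",t.sum(),np.median(Z[t]))
    r=cv2.minAreaRect(P[t][:,:2].astype(np.float32)*1000); print(r,cv2.boxPoints(r).round())
    hsvim=cv2.cvtColor(z["im"],cv2.COLOR_RGB2HSV)
    b=(hsvim[...,0]>98)&(hsvim[...,0]<125)&(hsvim[...,1]>90)&(Z<.06)&(Z>0)&(X<.8)
    if n=="scene": b[:230]=0;b[270:]=0;b[:,:400]=0;b[:,440:]=0
    else: b[:]=0
    if b.any():
        p=P[b]; print("blue",b.sum(),p.min(0),p.max(0),np.median(p,0))
        q=p[p[:,2]>.027]; print("rim",len(q),cv2.minEnclosingCircle(q[:,:2].astype(np.float32)))
    # handle: bright greyish pts z .14-.175 in chest area
    hd=m&(hsvim[...,1]<50)&(hsvim[...,2]>120)&(Z>.135)&(Z<.18)
    if hd.any(): 
        p=P[hd]; print("handle",len(p),p.mean(0),p.min(0),p.max(0))
E
```

```text
scene top 6322 0.19171481991729716
((774.76611328125, -36.65586853027344), (270.94769287109375, 279.8320007324219), 85.9063949584961) [[ 626. -162.]
 [ 905. -182.]
 [ 924.   88.]
 [ 645.  108.]]
blue 374 [3.50635994e-01 2.18141486e-01 5.35661004e-05] [0.44572218 0.30296906 0.04094856] [0.40215711 0.26489364 0.02240793]
rim 146 ((0.4134899973869324, 0.2692093253135681), 0.03483095392584801)
handle 98 [ 0.60640646 -0.02018043  0.16474564] [ 0.59565471 -0.06142712  0.15709312] [0.62790961 0.014713   0.16932933]
side top 3783 0.1882077751217205
((777.5904541015625, -35.64247131347656), (272.2998352050781, 272.3873596191406), 85.74674987792969) [[ 632. -161.]
 [ 903. -182.]
 [ 924.   90.]
 [ 652.  110.]]
handle 72 [ 0.60806456 -0.02193591  0.16107905] [ 0.59274828 -0.07620544  0.14120654] [0.63479963 0.01598357 0.16636069]
```

Chest yaw is about -4.1°. The handle reads about (0.607,-0.022,0.16), which agrees with the chest front measurement. I'll go above it, check with the wrist camera, and refine the dish positions from the current view.

```bash
python3 - <<'E'
from h import *
A=np.deg2rad(-4.1)
for k in (np.pi/2,-np.pi/2):
    print(k, solver.solve_ik([.606,-.023,.27],down(A+k)))
R=down(A-np.pi/2); q=solver.solve_ik([.606,-.023,.27],R)
R2=down(A+np.pi/2); q2=solver.solve_ik([.606,-.023,.27],R2)
if abs(q2[5])<abs(q[5]): R=R2
manip.movep([.606,-.023,.27],R)
print(manip.get_t(),manip.get_eef_pos())
im,d,P=cloud("wrist"); save("w1",im); np.savez("w1",im=im,d=d,P=P)
im,d,P=cloud("side"); save("s1",im); np.savez("s1",im=im,d=d,P=P)
h=cv2.cvtColor(np.load("scene.npz")["im"],cv2.COLOR_RGB2HSV); Pz=np.load("scene.npz")["P"]
g=(abs(h[...,0].astype(int)-60)<20)&(h[...,1]>120)&(Pz[...,2]>.022)&(Pz[...,2]<.05)
n,l=cv2.connectedComponents(g.astype(np.uint8))
for i in range(1,n):
    if (l==i).sum()>30: print("green",cv2.minEnclosingCircle(Pz[l==i][:,:2].astype(np.float32)))
E
```

```text
1.5707963267948966 None
-1.5707963267948966 [-2.30907121e-01  4.88490036e-01  1.21100309e+00 -4.44089210e-16
  1.44209953e+00 -1.59348621e-01]Traceback (most recent call last):
  File "<stdin>", line 7, in <module>
TypeError: 'NoneType' object is not subscriptable
```

```bash
python3 - <<'E'
from h import *
A=np.deg2rad(-4.1)
R=down(A-np.pi/2)
manip.movep([.606,-.023,.27],R)
print(manip.get_t(),manip.get_eef_pos())
im,d,P=cloud("wrist"); save("w1",im); np.savez("w1",im=im,d=d,P=P)
im,d,P=cloud("side"); save("s1",im); np.savez("s1",im=im,d=d,P=P)
h=cv2.cvtColor(np.load("scene.npz")["im"],cv2.COLOR_RGB2HSV); Pz=np.load("scene.npz")["P"]
g=(abs(h[...,0].astype(int)-60)<20)&(h[...,1]>120)&(Pz[...,2]>.022)&(Pz[...,2]<.05)
n,l=cv2.connectedComponents(g.astype(np.uint8))
for i in range(1,n):
    if (l==i).sum()>30: print("green",cv2.minEnclosingCircle(Pz[l==i][:,:2].astype(np.float32)))
E
```

```text
2.3417 [ 0.60595745 -0.02205942  0.2700771 ]
green ((0.38092729449272156, 0.15944981575012207), 0.03332927078008652)
green ((0.38035568594932556, 0.46547746658325195), 0.03334731236100197)
```

View pics/w1.png

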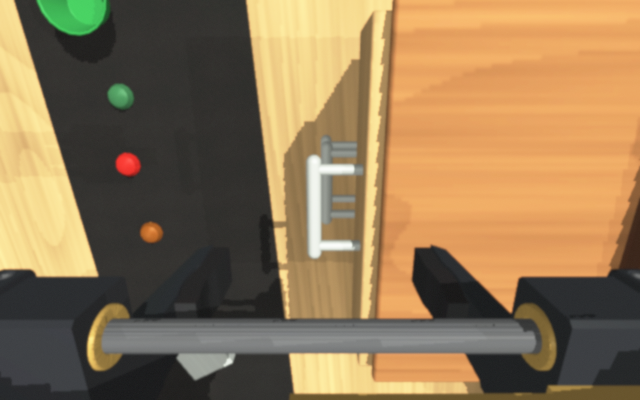

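The wrist view shows the handle bar at column 315, rows 157–257, with its stalks at rows 170 and 245. I take its position from the depth image.

```bash
python3 - <<'E'
from h import *
z=np.load("w1.npz"); P=z["P"]; 
p=P[150:262,300:330].reshape(-1,3); p=p[(p[:,2]>.15)&(p[:,2]<.18)]
r=cv2.minAreaRect(p[:,:2].astype(np.float32)*1000); print(len(p),r,np.percentile(p[:,2],[5,50,95]),p.min(0),p.max(0))
q=P[150:262,366:386].reshape(-1,3);print("face top",np.nanmedian(q,0))
for c in range(352,392,4): print(c,P[210,c].round(4))
E
```

```text
1687 ((603.2708129882812, -25.697078704833984), (80.09503936767578, 16.969181060791016), 86.04965209960938) [0.1613638  0.16464159 0.16634711] [ 0.59242177 -0.06543822  0.15912754] [0.61372371 0.01449058 0.16764388]
face top [ 0.64340583 -0.01920935  0.17952513]
352 [ 0.6337 -0.0539  0.0901]
356 [ 0.6343 -0.0406  0.1281]
360 [ 0.635  -0.0309  0.156 ]
364 [ 0.6358 -0.0238  0.1764]
368 [ 0.6382 -0.0229  0.1794]
372 [ 0.641  -0.0232  0.1791]
376 [ 0.6439 -0.0238  0.1781]
380 [ 0.6464 -0.0235  0.1794]
384 [ 0.6473 -0.0198  0.1902]
388 [ 0.6499 -0.0199  0.1904]
```

```bash
python3 - <<'E'
from h import *
A=np.deg2rad(-4.1); R=down(A-np.pi/2); X=np.array([np.cos(A),np.sin(A),0])
H=np.array([.6017,-.0255,.163])
manip.set_gripper(.024)
manip.movel(H+[0,0,.06],R,.2)
print("hit",manip.movel(H,R,.08,max_force=8),manip.get_eef_pos(),manip.get_force())
manip.set_gripper(0,15); print(manip.get_gripper_width(),manip.get_finger_force(),manip.get_t())
p0=manip.get_eef_pos()
print("stop",manip.movel(p0-.183*X,R,.09,max_force=20)); p=manip.get_eef_pos()
print((p-p0)@X,p,manip.get_force(),manip.get_gripper_width(),manip.get_t())
E
```

```text
hit False [ 0.60196685 -0.02554138  0.16356179] [ 0.7408249  -0.08339346  0.22767408]
0.010059950669556192 15.000940052705118 5.1167
stop True
-0.16157926152983587 [ 0.44051174 -0.01430036  0.16362806] [11.0515256   0.8041549  -4.79316625] 0.010605938422286403 6.725
```

```bash
python3 - <<'E'
from h import *
A=np.deg2rad(-4.1); R=down(A-np.pi/2); X=np.array([np.cos(A),np.sin(A),0])
p0=manip.get_eef_pos(); print(manip.get_force())
print("stop",manip.movel(p0-.02*X,R,.04,max_force=25)); p=manip.get_eef_pos()
print((p-p0)@X,p,manip.get_force(),manip.get_gripper_width())
manip.set_gripper(.026); manip.sleep(.1); print(manip.get_force())
q=manip.get_eef_pos(); manip.movel([q[0],q[1],.30],R,.25)
manip.movep([.40,-.03,.36],R)
im,d,P=cloud("wrist"); save("w2",im); np.savez("w2",im=im,d=d,P=P)
im,d,P=cloud("scene"); save("sc2",im); np.savez("sc2",im=im,d=d,P=P)
print(manip.get_t())
E
```

```text
[11.0515256   0.8041549  -4.79316625]
stop False
-0.016967800873468674 [ 0.42358156 -0.01316816  0.16365999] [ 30.46751842   1.34096908 -17.85739296] 0.04392951800847818
[ 30.52528606   0.68079406 -18.16811343]
8.85
```

View pics/w2.png

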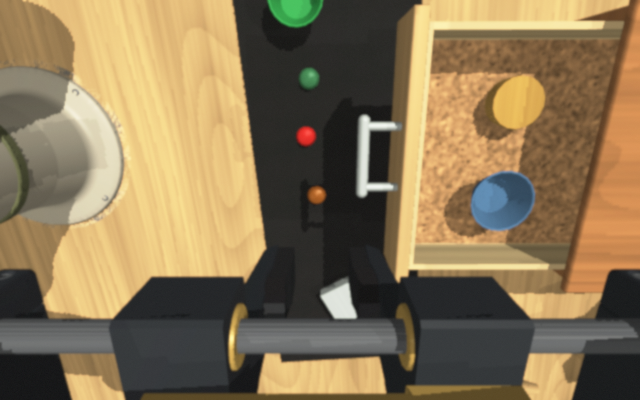

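View pics/sc2.png

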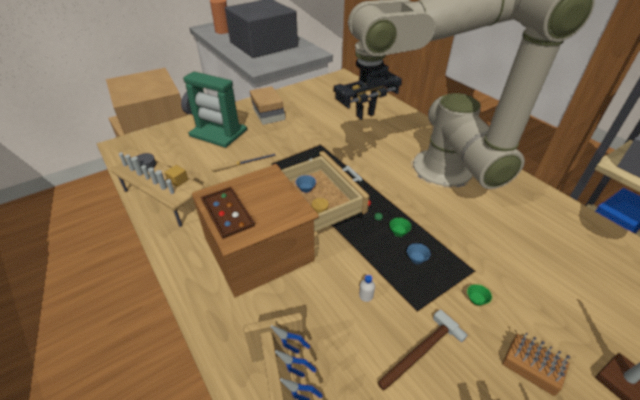

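The wrist view shows the drawer out, dish_b at (503,201), the tin at (519,102) and the bar at (363,155). The scene view is otherwise undisturbed. I measure these.

```bash
python3 - <<'E'
from h import *
A=np.deg2rad(-4.1); X=np.array([np.cos(A),np.sin(A)]);Y=np.array([-X[1],X[0]])
f=lambda p:p[:,:2].astype(np.float32)
def blue(im,lo,hi,P,box):
    h=cv2.cvtColor(im,cv2.COLOR_RGB2HSV); m=(h[...,0]>95)&(h[...,0]<125)&(h[...,1]>90)&(P[...,2]>lo)&(P[...,2]<hi)
    k=np.zeros_like(m);k[box]=1; return P[m&k]
z=np.load("w2.npz"); im,P=z["im"],z["P"]
p=P[110:200,350:372].reshape(-1,3);p=p[(p[:,2]>.15)&(p[:,2]<.18)]; print("bar",cv2.minAreaRect(f(p)*1000))
s=P[100:240,390:440]; 
print("row155",[(c,P[155,c].round(3).tolist()) for c in range(395,440,5)])
print("floor",np.nanmedian(P[140:170,460:480].reshape(-1,3),0))
pb=P[165:235,465:540].reshape(-1,3); 
b=blue(im,.10,.19,P,np.s_[160:240,460:545]); print("b z",np.percentile(b[:,2],[1,50,99]))
r=b[b[:,2]>.146]; print("b rim",len(r),cv2.minEnclosingCircle(f(r)))
i=b[b[:,2]<.137]; print("b inner floor",len(i),cv2.minEnclosingCircle(f(i)),np.median(i,0))
t=P[75:130,490:548].reshape(-1,3); t=t[(t[:,2]>.136)&(t[:,2]<.15)]; print("tin",cv2.minEnclosingCircle(f(t)))
z=np.load("sc2.npz"); im,P=z["im"],z["P"]
b=blue(im,.10,.19,P,np.s_[165:200,285:325]); r=b[b[:,2]>.146]; print("scene b",len(r),cv2.minEnclosingCircle(f(r)))
a=blue(im,0,.05,P,np.s_[235:270,400:440]); r=a[a[:,2]>.028]; print("scene a",len(r),cv2.minEnclosingCircle(f(r)))
E
```

```text
bar ((442.8065490722656, -14.255680084228516), (79.19258117675781, 14.69709300994873), 86.28996276855469)
row155 [(395, [0.476, -0.018, 0.143]), (400, [0.476, -0.014, 0.167]), (405, [0.478, -0.012, 0.18]), (410, [0.483, -0.012, 0.178]), (415, [0.487, -0.013, 0.179]), (420, [0.494, -0.015, 0.171]), (425, [0.513, -0.025, 0.121]), (430, [0.519, -0.025, 0.12]), (435, [0.524, -0.025, 0.121])]
floor [ 0.56169791 -0.02760763  0.12091037]
b z [0.12895115 0.13880468 0.15482081]
b rim 880 ((0.5834944248199463, -0.07303740084171295), 0.0328662171959877)
b inner floor 1273 ((0.5849644541740417, -0.07262056320905685), 0.022966140881180763) [ 0.58809803 -0.07411951  0.1306476 ]
tin ((0.597262442111969, 0.025007253512740135), 0.02606751210987568)
scene b 54 ((0.5856641530990601, -0.06987379491329193), 0.03207289054989815)
scene a 136 ((0.41140568256378174, 0.27137693762779236), 0.0348065048456192)
```

The drawer is at its stop: the face moved about 160 mm plus the initial ajar, and 30 N moved it no further. dish_b is near (0.585,-0.073) with its rim at 0.155, as expected. Next I look at dish_a from above.

```bash
cat >> h.py <<'E'
A=np.deg2rad(-4.1)
def rim(n,name,c,zlo,zhi,r=.05):
    im,d,P=cloud(name); save(n,im); np.savez(n,im=im,d=d,P=P)
    h=cv2.cvtColor(im,cv2.COLOR_RGB2HSV); m=(h[...,0]>95)&(h[...,0]<125)&(h[...,1]>90)&(P[...,2]>zlo)&(P[...,2]<zhi)&(np.hypot(P[...,0]-c[0],P[...,1]-c[1])<r)
    q=P[m]; 
    o=cv2.minEnclosingCircle(q[:,:2].astype(np.float32))
    print(n,len(q),o,np.percentile(q[:,2],[2,50,98]))
    e=cv2.fitEllipse(cv2.convexHull(q[:,:2].astype(np.float32)*1000)); print("ell",e); return o
E
python3 - <<'E'
from h import *
c=[.412,.270]
for k in (0,np.pi): print(solver.solve_ik([*c,.16],down(A+k)))
manip.set_gripper(.088)
manip.movep([*c,.25],down(A)); manip.movel([*c,.16],down(A),.15)
rim("w3","wrist",c,.029,.045)
print(manip.get_t(),manip.get_eef_pos())
E
```

```text
[ 3.41770056e-01  3.45655183e-01  1.72595709e+00 -4.44089210e-16
  1.06998038e+00 -1.15746777e+00]
[ 3.41770056e-01  3.45655183e-01  1.72595709e+00 -4.44089210e-16
  1.06998038e+00  1.98412488e+00]
w3 1866 ((0.41327378153800964, 0.2698754370212555), 0.032905615866184235) [0.02932933 0.03524605 0.03824964]
ell ((413.04833984375, 269.7694396972656), (64.80838012695312, 65.15961456298828), 9.244033813476562)
11.875 [0.41259962 0.26998574 0.16106187]
```

View pics/w3.png

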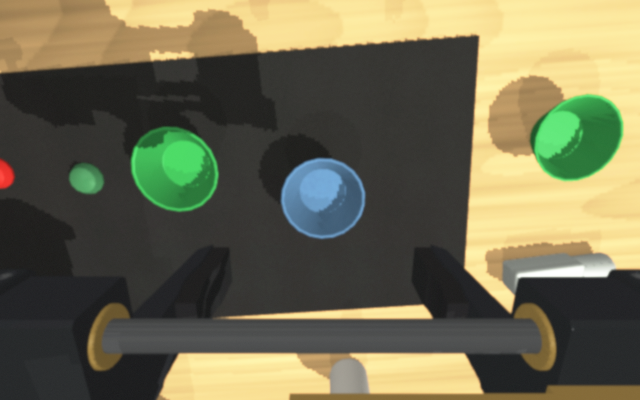

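The wrist view shows dish_a at (323,197), centre (0.413,0.270), 65 mm across. The finger lanes are clear. I grasp it just below the rim.

```bash
python3 - <<'E'
from h import *
c=[.4132,.2698]; R=down(A)
manip.movel([*c,.065],R,.12)
print(manip.movel([*c,.047],R,.05,max_force=6))
manip.set_gripper(.03,12); print(manip.get_gripper_width(),manip.get_finger_force())
manip.movel([*c,.10],R,.06); manip.movel([*c,.30],R,.2)
b=np.array([.585,-.073])
manip.movep([*b,.30],R); 
print(manip.get_t(),manip.get_gripper_width(),manip.get_force(),manip.get_eef_pos())
im,d,P=cloud("wrist"); save("w4",im); np.savez("w4",im=im,d=d,P=P)
E
```

```text
False
0.0637288093321049 12.000173544511199
17.4333 0.06367963241294894 [-0.34298519 -0.16638603 -0.45387357] [ 0.58494446 -0.07188373  0.30012334]
```

View pics/w4.png

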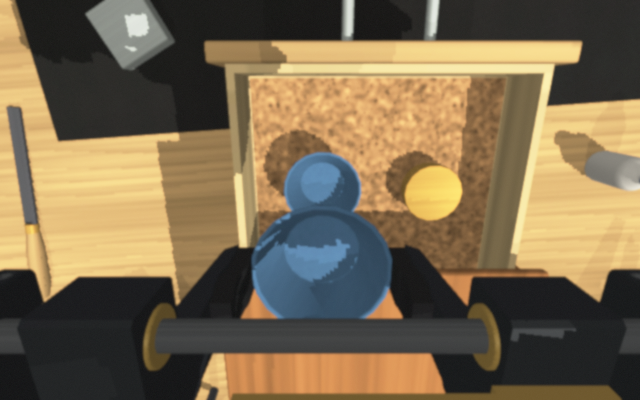

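The view shows the held dish at (322,265), dish_b at (322,188) and the tin at (433,192). I measure both rims and the tilt of the held dish.

```bash
python3 - <<'E'
from h import *
z=np.load("w4.npz"); im,P=z["im"],z["P"]
h=cv2.cvtColor(im,cv2.COLOR_RGB2HSV); m=(h[...,0]>95)&(h[...,0]<125)&(h[...,1]>90)
Z=P[...,2]
b=m&(Z>.147)&(Z<.165); b[:,:270]=0;b[:,375:]=0
q=P[b];hl=cv2.convexHull(q[:,:2].astype(np.float32)*1000)
print("b",len(q),cv2.minEnclosingCircle(hl),q[:,:2].min(0),q[:,:2].max(0))
a=m&(Z>.22)&(Z<.32); a[:,:245]=0;a[:,400:]=0
q=P[a]; print("a z",np.percentile(q[:,2],[1,50,99]))
r=q[q[:,2]>np.percentile(q[:,2],99)-.006]; print(len(r),r.min(0),r.max(0))
# rim pixels = outer boundary of mask; fit plane to top points
cn=max(cv2.findContours(a.astype(np.uint8),0,1)[0],key=len)[:,0]
pp=np.array([P[v,u] for u,v in cn]); pp=pp[pp[:,2]>.275]
M=np.c_[pp[:,:2]-[.585,-.073],np.ones(len(pp))]; k=np.linalg.lstsq(M,pp[:,2],rcond=None)[0]; print("plane",k,"n",len(pp),pp.min(0),pp.max(0))
fl=q[q[:,2]<np.percentile(q[:,2],20)]; print("floor",np.median(fl,0))
print(cv2.minEnclosingCircle(pp[:,:2].astype(np.float32)))
E
```

```text
b 770 ((584.1500854492188, -72.44818115234375), 31.689916610717773) [ 0.55246653 -0.1039454 ] [ 0.60443496 -0.04110965]
a z [0.26508184 0.27583285 0.2908637 ]
3141 [ 0.55186267 -0.10520284  0.28486577] [ 0.61296093 -0.04035177  0.29308139]
plane [-0.0394291   0.00100315  0.28930404] n 376 [ 0.55186267 -0.10520284  0.28257976] [ 0.61359223 -0.04035177  0.29308139]
floor [ 0.58490048 -0.07303991  0.26588785]
((0.584602952003479, -0.07297814637422562), 0.032954126596450806)
```

```bash
python3 - <<'E'
from h import *
R=down(A); b=[.5854,-.0726]
manip.movel([*b,.23],R,.15); manip.movel([*b,.195],R,.06); manip.sleep(.2)
print(manip.get_eef_pos(),manip.get_force())
print(manip.movel([*b,.171],R,.02,max_force=3),manip.get_eef_pos(),manip.get_force(),manip.get_gripper_width(),manip.get_t())
im,d,P=cloud("wrist"); save("w5",im)
E
```

```text
[ 0.58552418 -0.07267636  0.19534573] [ 0.35831732 -0.55698747 -0.4240816 ]
True [ 0.58530966 -0.07247933  0.17444293] [-0.30958684  0.64520639  4.48295929] 0.06366555536884737 19.975
```

View pics/w5.png

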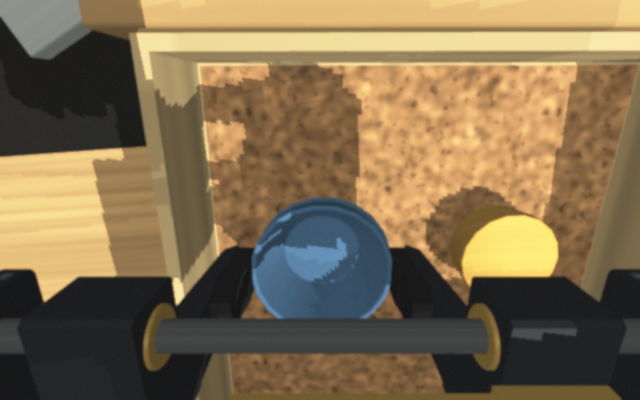

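The dish bottomed at TCP z 0.174, where 0.175 was expected, and the view shows it concentric at (322,262). I release, retreat and verify.

```bash
python3 - <<'E'
from h import *
R=down(A); b=[.5853,-.0725]
manip.set_gripper(.076); manip.sleep(.2)
manip.movel([*b,.23],R,.06); 
manip.movel([.53,-.069,.30],R,.15)
rim("w6","wrist",b,.158,.18)
z=np.load("w6.npz");P=z["P"]; near=P[np.hypot(P[...,0]-b[0],P[...,1]-b[1])<.012]; print("inner floor",np.median(near,0))
manip.movep([.40,-.03,.36],down(A-np.pi/2))
rim("w7","wrist",b,.158,.18)
P=np.load("w7.npz")["P"]; p=P[110:200,350:372].reshape(-1,3);p=p[(p[:,2]>.15)&(p[:,2]<.18)]; print("bar",cv2.minAreaRect(p[:,:2].astype(np.float32)*1000))
t=P[75:130,490:548].reshape(-1,3); t=t[(t[:,2]>.136)&(t[:,2]<.15)]; print("tin",cv2.minEnclosingCircle(t[:,:2].astype(np.float32)))
print(manip.get_t())
E
```

```text
w6 1167 ((0.5844075083732605, -0.07291426509618759), 0.03256937861442566) [0.15818861 0.16278854 0.16554288]
ell ((584.4019165039062, -72.87589263916016), (63.28003692626953, 64.75221252441406), 75.31171417236328)
inner floor [ 0.58535858 -0.07242896  0.14045016]
w7 901 ((0.5845646262168884, -0.0726531371474266), 0.03258996829390526) [0.15827654 0.16282131 0.16557831]
ell ((584.440185546875, -72.44072723388672), (63.0920524597168, 64.72079467773438), 66.16891479492188)
bar ((442.5395202636719, -14.489269256591797), (79.81522369384766, 15.314825057983398), 88.13260650634766)
tin ((0.5970977544784546, 0.025106308981776237), 0.025794250890612602)
23.9167
```

View pics/w6.png

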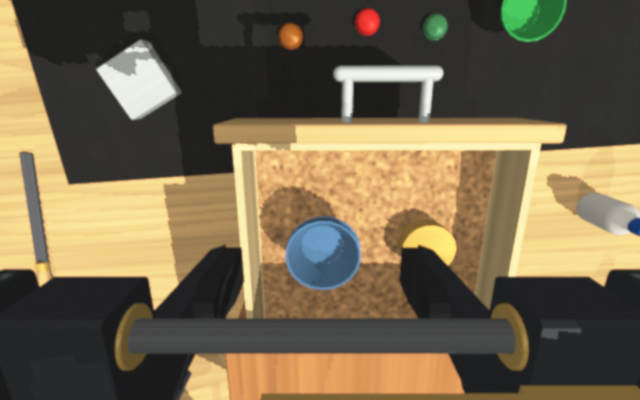

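The view shows the dish nested upright at (323,254). Its inner floor is at 0.1405, 10 mm above dish_b's, the drawer is unmoved and the other things are in place.

```bash
python3 -c "
from h import *
print(workorder.hand_in())"
```

```text
the job is handed in; nothing more can be done
None
```

The top drawer is pulled out to its stop, the blue dish is nested upright and fully down in the matching dish, and nothing else appears moved; the job was handed in at about 24 s of the 58 s allowed, with no verdict returned.

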